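# Fetch the boxed-in filter holder and put the bottles back

### The arm

A 7-joint arm with a two-finger parallel gripper is mounted at the origin on the work surface. World frame = base frame: x ahead of the robot, y to its left, z up, the work surface at z = 0. Lengths are in m, angles in rad, forces in N, time in s.
With the tool pointing down it reaches from about 0.425 to 0.875 m from the base axis. Payload 4.7 kg.
Tool frame: the origin (TCP) lies between the finger pads; the fingertips stand nose_length ahead of it and the grasp point (between the pads) lies 2 mm behind it (nose_length is the distance from the TCP to the fingertips, in m); y points along the fingers, z is the direction in which the jaws open and shut, and the axes are right-handed (so a half turn about y gives the same grasp; the last joint's range is limited). The gripper opens to 87 mm and grips with 3 to 60 N. Pads are 19 mm wide; open, the fingers measure 117 mm over their backs; the gripper's body (75 mm by 190 mm) begins 51 mm behind the grasp point.
Start: joints at [1.144, 0.321, -0.07, 1.45, 0.023, 1.371, -0.057], TCP at [0.277, -0.588, 0.24] pointing down, gripper open.
Joint ranges: [-2.86, 2.86], [-0.3, 2.09], [-1.38, 1.24], [0.06, 2.45], [-1.56, 4.7], [0.09, 2.05], [-2.69, 2.69]. Speed limits (rad/s): [2.57, 2.57, 3.14, 3.14, 3.14, 3.14, 3.14].

### API

Orientations are given as a unit quaternion [x, y, z, w].
In Python, from cell import * gives the robot as it stands.
- The arm moves only by the shell command python3 -m crank 'ROWS'. ROWS is text: rows parted by semicolons, each of 7 numbers parted by spaces: the opening, from 0 (shut) to 1 (fully open), then the shift along the tool's x, y, z in units of 15 cm (1.0 is 15 cm), then the turn, a rotation vector about the tool's x, y, z in units of 60 degrees (1.0 is 60 degrees). In form: grip tx ty tz rx ry rz; .... A call has 1 to 10 rows; each row is the pose to reach, as a shift and turn from the pose commanded when the call began, along the tool's axes at that moment; what a row does not reach only later rows make up. A row lasts 1/12 s, in which the tool goes at most 41.7 mm and 7.16 degrees, less where a joint would pass 70% of its speed; a pose out of reach is approached as far as the arm can. A call with a number of a shift or a turn outside -1 to 1 is refused whole. A call with a gripper value outside its range is refused whole. The fingers move at their own pace and stop on an object; the grip force is fixed at half the most. Time passes only in rows, so rows that repeat a pose let the fingers close. It gives the time, the measured TCP pose, the force and the opening at its end, in the units of the state.
- get_obs(): the state, without advancing time (a new reading comes with each control period).
- snapshot(name): name is "scene" or "top" or "wrist"; returns a dict with "img" (420x560x3 uint8, red, green, blue), "fx", "fy", "cx", "cy" (pixels), "R" (3x3) and "t" (3): a world point X has camera coordinates R X + t. Camera axes: x right, y down, z forward; pixel columns grow to the right and rows downward; lengths in m; the calibration is good to about 2 mm. A picture is of the moment at which its call begins. There is no depth.
- job_done(): hands the job in, once; it reports no verdict.
Trained networks look in a picture, given as the dict that the camera call returned (one of the last four; its "shot" number tells which), for a name from the list of things; names that differ only in an ending like _2 or _b are one class to them, and where a whole thing is asked for, a point or a joint stands for the part that bears it (a point fixed in the world has none). Each returns a list of dicts, best first, with "score" (0 to 1); they miss things now and then, are a little off and sometimes report something else, mostly with a low value. They report only what shows in the picture. A call takes as long as a camera call.
- regions_of(thing, picture): "region" (420x560 bool, what is visible of it) and "box" ([centre column, centre row, width, height] in pixels, round what is visible of it).
The state is a dict: "clock": time; "joint_positions": joint angles; "joint_velocities": joint speeds; "joint_efforts": joint torques, N m; "tool_pos": TCP position; "tool_rot": TCP orientation; "ft_force": force on the tool from outside, world axes, zero at the start; "torque": the same for the moment, N m; "width": finger opening in m.
Only numpy, scipy, OpenCV 4.12 (cv2) and the standard library are available. Lean on these libraries where they do the work, as an engineer would, in place of code of your own. Each camera call takes 0.05 s, during which the arm holds its last target. There are 200 camera calls.

### The job

The filter holder is boxed in by three containers on the round metal tray: first clear all three containers over to the white side tray, standing upright, then take the filter holder and seat it fully in the pocket on top of the glass receiver, its tab turned into the slot. Finally put every container back upright on the very spot of the round tray where it stood at the start; do not knock anything over, and leave the small beaker, the dish and the tube where they are.

Things in the scene. Friction and masses are not known exactly. Their poses are not given: they have to be found in the camera images.
- round_tray: Fixed round steel tray, 224 mm wide, floor 6 mm and rim 13 mm above the bench. Origin: centre of the underside. Three dark round spots (70 mm wide) on its floor, 66 mm from the centre, at 0, 120 and 240 degrees from its x axis; one container stands on each, and which is on which changes.
- side_tray: Fixed white rectangular tray, empty at the start: 190 mm along its x, 220 mm along its y, walls 5 mm thick and 15 mm high, floor 5 mm above the bench. Origin: centre of its underside. Any place on its floor will do for a container.
- receiver: Fixed glass filter receiver, 88 mm wide, white collar on top (77 mm wide, top 80 mm above the bench). In the collar: a round dark-floored pocket 49 mm wide, 10 mm deep, with a 19 mm wide slot from it along +x through the collar's edge; small grey nozzle at -x. Origin: centre of the underside; the pocket's floor is 70 mm above it. Seated, the filter holder's origin is there, its +x along the slot.
- filter_holder: White plastic filter holder, 50 g: a disc 44 mm wide, 10 mm thick, with a tab (14 mm wide, same thickness) that sticks out along +x to 31 mm from the centre, and on top an upright wing to grip: 32 mm long along x, 13 mm thick along y, 10 to 32 mm above the underside. Origin: centre of the underside. It starts in the middle of the round tray; its yaw varies.
- beaker: Small clear beaker, 48 mm wide, 55 mm high, standing on the bench: a bystander. Origin: centre of the underside.
- dish: Clear covered dish, 59 mm wide, 15 mm high: a bystander. Origin: centre of the underside.
- tube: Clear tube with a conical end, standing upside down on its blue cap (28 mm wide), 85 mm high: a bystander. Origin: centre of the underside.
- jar: Squat white wide-mouthed jar, 110 mm high: body 62 mm across, 80 mm high; grey screw cap 54 mm across from 82 to 110 mm (grip it by the cap). About 0.25 kg. Origin: centre of the underside, z up.
- tall_bottle: Tall round white bottle, 138 mm high: body 58 mm across, 92 mm high, sloping shoulder; narrow grey cap 30 mm across from 110 to 138 mm (grip it by the cap). About 0.22 kg. Origin: centre of the underside, z up.
- square_bottle: Square amber bottle, 122 mm high: body 46 by 46 mm, 86 mm high, sloping shoulder; round grey cap 34 mm across from 96 to 122 mm (grip it by the cap). About 0.25 kg. Origin: centre of the underside, z up.

How it is judged:
On the way, in this order (a step that is already met when the one before it is completed fails the run):
1. all three containers stand upright in the side tray, with the filter holder still in the middle of the round tray (x of jar in the frame of side_tray between -0.09 and 0.09 m and y of jar in the frame of side_tray between -0.105 and 0.105 m and height (world z) of each of jar, tall_bottle, square_bottle below 0.012 m and angle between each of jar, tall_bottle, square_bottle's own z axis and vertical below 0.1 rad and linear speed of each of jar, tall_bottle, square_bottle below 0.03 m/s and x of tall_bottle in the frame of side_tray between -0.09 and 0.09 m and y of tall_bottle in the frame of side_tray between -0.105 and 0.105 m and x of square_bottle in the frame of side_tray between -0.09 and 0.09 m and y of square_bottle in the frame of side_tray between -0.105 and 0.105 m and distance of filter_holder from where it was at the start of the episode below 0.03 m), for 0.2 s.
2. the filter holder is seated in the receiver's pocket with its tab in the slot, and released (horizontal distance between filter_holder and receiver below 0.006 m and height (world z) of filter_holder between 0.066 and 0.073 m and angle between filter_holder's own z axis and vertical below 0.08 rad and angle between the x axis of filter_holder and the x axis of receiver, either way round below 0.25 rad and linear speed of filter_holder below 0.03 m/s and contact force between the fingers and filter_holder below 0.1 N), for 0.2 s.
At the end, for the whole second after the job is handed in: The filter holder lies flat on the pocket's floor (within 6 mm sideways, 3 mm in height, tab in the slot), and the jar, the tall bottle and the square bottle each stand upright on the round tray within 15 mm of where they stood at the start; everything is released and at rest (all of step 2 and distance of each of jar, tall_bottle, square_bottle from where it was at the start of the episode below 0.015 m and angle between each of jar, tall_bottle, square_bottle's own z axis and vertical below 0.08 rad and linear speed of each of jar, tall_bottle, square_bottle below 0.03 m/s and contact force between the fingers and jar below 0.1 N and contact force between the fingers and tall_bottle below 0.1 N and contact force between the fingers and square_bottle below 0.1 N); the robot touches nothing.
It fails at once if a container or the filter holder is tipped over (angle between any of jar, tall_bottle, square_bottle, filter_holder's own z axis and vertical above 0.7 rad).
It fails at once if the beaker, the dish or the tube is moved by more than 30 mm (distance of any of beaker, dish, tube from where it was at the start of the episode above 0.03 m).
It also fails if it takes over 147 s, if anything falls off the work surface, if the arm or the gripper's body presses on something with over 40 N, if the wrist force passes 120 N, or if a joint passes its speed limit or range.

## Working session

There is one attempt and no reset: what is moved stays moved. The work goes in short steps, Python scripts to look and compute and a shell command to move; the robot and the scene stay as the last step left them, time stands still between calls to the robot, and variables do not carry over. Pictures are saved under pics/ and viewed, about 12 in all and at most 16, crops included, and the job is handed in when it is done.

```bash
ls; mkdir -p pics; python3 - <<'E'
from cell import *
import cv2,numpy as np
o=get_obs();print(o)
a=snapshot("scene");b=snapshot("top")
for n,s in(("scene",a),("top",b)):
    cv2.imwrite(f"pics/{n}0.png",s["img"][:,:,::-1])
    print(n,s["fx"],s["fy"],s["cx"],s["cy"],s["R"],s["t"],s["shot"])
    for th in "round_tray side_tray receiver filter_holder beaker dish tube jar tall_bottle square_bottle".split():
        r=regions_of(th,s); print(th,[(round(q["score"],2),np.round(q["box"])) for q in r[:2]])
E
```

```text
pics
{'clock': 0.0, 'joint_positions': array([ 1.14413547,  0.32181034, -0.07008662,  1.45169369,  0.02257913,
        1.37076093, -0.05693884]), 'joint_velocities': array([ 0.00057283, -0.0001593 , -0.00119972, -0.0003193 ,  0.00101563,
       -0.00168289,  0.00071353]), 'joint_efforts': array([-1.58591829e-04, -4.91292894e+01, -4.04268745e-01, -3.12525451e+01,
       -6.39376324e-02,  4.37380420e-02,  1.98703301e-04]), 'tool_pos': array([ 0.27705098, -0.58742575,  0.23846031]), 'tool_rot': array([-0.15474261,  0.69064948, -0.68936139,  0.1543985 ]), 'ft_force': array([-0.05217747, -0.32605726, -0.8548364 ]), 'torque': array([-0.03968194,  0.00496845,  0.03426443]), 'width': 0.08693190466867758}
scene 528.1532630544006 528.1532630544006 276.34926213161003 212.77376010487498 [[-0.5221066   0.85287228  0.00368518]
 [ 0.71853728  0.44218968 -0.53681697]
 [-0.45946586 -0.27762774 -0.84369068]] [ 0.30436114 -0.40443238  1.38421986] 1
round_tray [(0.61, array([275., 215., 107.,  89.]))]
side_tray [(0.72, array([190., 151., 126.,  98.]))]
receiver [(0.85, array([419., 235.,  49.,  56.]))]

[... 605 characters left out ...]
 0.56304037  0.99914854] 2
round_tray [(0.97, array([279., 205., 100., 104.]))]
side_tray [(0.69, array([398., 232., 106.,  91.])), (0.62, array([258., 228.,  31.,  28.]))]
receiver [(0.58, array([140., 248.,  47.,  52.]))]
filter_holder [(0.75, array([277., 203.,  24.,  18.]))]
beaker [(0.71, array([218., 308.,  25.,  21.]))]
dish [(0.71, array([197., 118.,  24.,  24.])), (0.6, array([142., 251.,  51.,  52.]))]
tube [(0.51, array([342., 114.,  15.,  23.]))]
jar [(0.87, array([259., 228.,  32.,  29.])), (0.64, array([312., 203.,  32.,  30.]))]
tall_bottle [(0.76, array([263., 172.,  24.,  36.]))]
square_bottle [(0.63, array([311., 201.,  26.,  33.])), (0.45, array([199., 117.,  26.,  24.]))]
```

```bash
python3 - <<'E'
import cv2
a=cv2.imread("pics/scene0.png");b=cv2.imread("pics/top0.png")
cv2.imwrite("pics/top_c.png",cv2.resize(b[80:340,90:470],None,fx=2.1,fy=2.1,interpolation=cv2.INTER_CUBIC))
cv2.imwrite("pics/scene_c.png",cv2.resize(a[80:360,110:470],None,fx=2.1,fy=2.1,interpolation=cv2.INTER_CUBIC))
E
```

```text
(no output)
```

View pics/top_c.png

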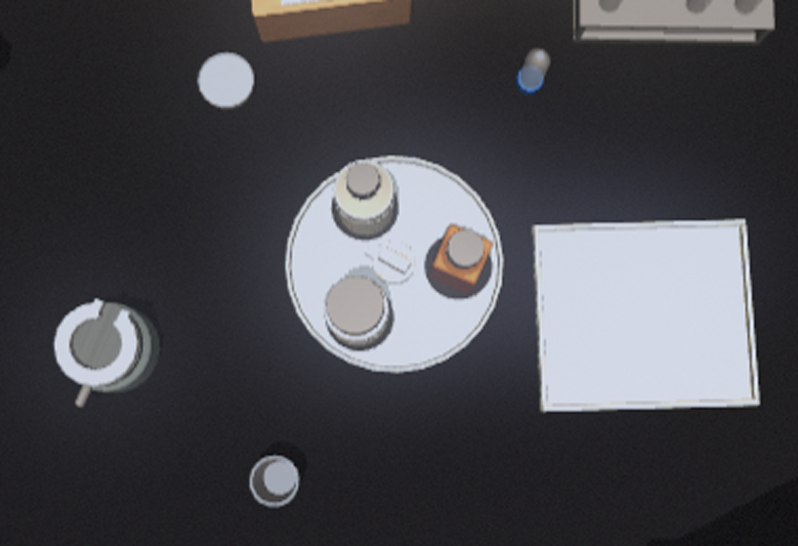

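View pics/scene_c.png

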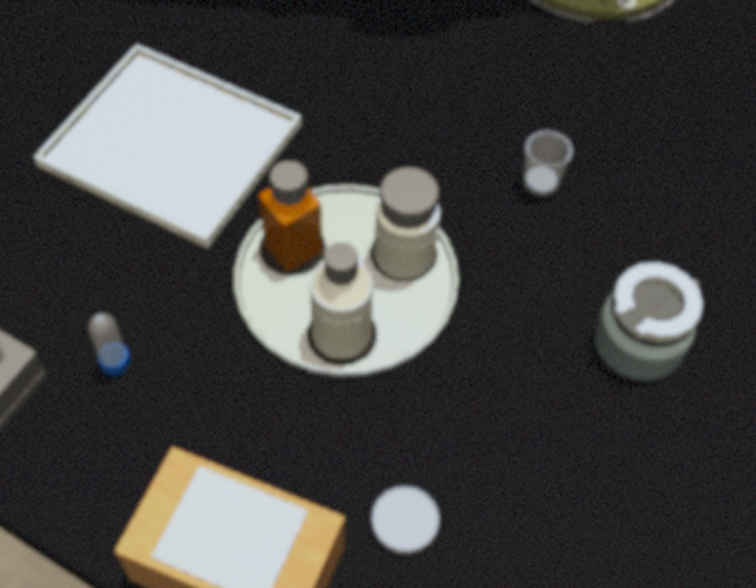

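The top view shows the tall bottle's cap at about (263,166), the jar's at (260,224) and the square bottle's at (313,198). The holder is in the middle with its tab to the left. The receiver at (137,243) has its slot toward the upper right.

```bash
cat > h.py <<'E'
from cell import *
import cell, numpy as np, cv2
from scipy.spatial.transform import Rotation as Ro
def ray(s,u,v,z):
    d=s["R"].T@np.array([(u-s["cx"])/s["fx"],(v-s["cy"])/s["fy"],1]); c=-s["R"].T@s["t"]
    return (c+d*(z-c[2])/d[2])
def proj(s,X):
    p=s["R"]@np.asarray(X,float)+s["t"]; return np.array([s["fx"]*p[0]/p[2]+s["cx"],s["fy"]*p[1]/p[2]+s["cy"]])
def plan(x,y,z,yaw=None,frm=None):
    """shift/turn rows (units) from the measured pose (or frm=(pos,R)) to TCP xyz, jaw axis at yaw (rad, mod pi), tool down"""
    o=get_obs(); p,R=frm or (o["tool_pos"],Ro.from_quat(o["tool_rot"]))
    M=R.as_matrix(); best=None
    cur=np.arctan2(M[1,2],M[0,2])
    if yaw is None: yaw=cur
    yaw=cur+(yaw-cur+np.pi/2)%np.pi-np.pi/2
    zt=np.array([np.cos(yaw),np.sin(yaw),0]);yt=np.array([0,0,-1.]);xt=np.cross(yt,zt)
    T=Ro.from_matrix(np.c_[xt,yt,zt])
    sh=M.T@(np.array([x,y,z])-p)/.15; rv=(R.inv()*T).as_rotvec()/np.radians(60)
    print("yaw now %.3f target %.3f"%(cur,yaw),"shift",np.round(sh,3),"turn",np.round(rv,3)); return (np.array([x,y,z]),T)
E
python3 - <<'E'
from h import *
print([n for n in dir(cell) if not n.startswith('_')], getattr(cell,'nose_length',None))
o=get_obs();print(Ro.from_quat(o["tool_rot"]).as_matrix().round(3))
s=snapshot("top");sc=snapshot("scene")
# caps: greyish mask in windows
def blob(s,u,v,r,z,name):
    im=s["img"].astype(int);sub=im[v-r:v+r,u-r:u+r]
    c=im[v-1:v+2,u-1:u+2].reshape(-1,3).mean(0)
    m=(abs(sub-c).sum(2)<60).astype(np.uint8)
    n,l,st,ce=cv2.connectedComponentsWithStats(m); k=l[r,r]
    b=ce[k]+[u-r,v-r]; print(name,b.round(1),"diam px",2*np.sqrt(st[k,4]/np.pi),st[k],ray(s,*b,z).round(4),"mm diam",2*np.sqrt(st[k,4]/np.pi)/s["fx"]*(s["R"]@ray(s,*b,z)+s["t"])[2])
    return b
blob(s,263,166,22,.144,"tall");blob(s,260,224,26,.116,"jar");blob(s,313,198,22,.128,"sq")
blob(s,137,243,24,.07,"recv pocket")
f=lambda x,y,sc_=2.1:(110+x/2.1,80+y/2.1)
for n,(x,y),z in(("tall",(342,260),.144),("jar",(408,190),.116),("sq",(288,177),.128),("pocket",(658,298),.07)): print("scene",n,ray(sc,*f(x,y),z).round(3))
g=lambda x,y:(90+x/2.1,80+y/2.1)
for n,(x,y),z in(("traycentre",(395,264),.013),("wing a",(380,247),.038),("wing b",(411,270),.038),("tabtip",(368,256),.016),("slot",(118,308),.08),("collar",(98,345),.08),("nozzle",(82,398),.06),("beaker",(275,480),.03),("dish",(226,80),.015),("tube",(531,78),.01)): print(n,ray(s,*g(x,y),z).round(3))
for n,(x,y) in(("s1",(534,225)),("s2",(745,220)),("s3",(758,403)),("s4",(543,411))): print(n,ray(s,*g(x,y),.015).round(3))
r=regions_of("round_tray",s)[0]["region"].astype(np.uint8)
h=cv2.convexHull(np.argwhere(r)[:,::-1].astype(np.int32));e=cv2.fitEllipse(h);print(e,ray(s,*e[0],.013))
E
```

```text
['PlanningError', 'get_obs', 'job_done', 'nose_length', 'regions_of', 'snapshot'] 0.017
[[-0.904 -0.     0.427]
 [-0.427 -0.    -0.904]
 [ 0.    -1.     0.   ]]
tall [264.3 163. ] diam px 18.5411616971131 [  9  11  35  21 270] [0.6327 0.0127 0.144 ] mm diam 0.03533739032319082
jar [259.6 223.2] diam px 30.445334430207833 [ 10   9  35  36 728] [0.5204 0.0207 0.116 ] mm diam 0.058764843635822316
sq [311.6 197.2] diam px 16.812470934731934 [ 13  12  17  18 222] [ 0.5705 -0.0788  0.128 ] mm diam 0.032324810914939744
recv pocket [140.4 243.7] diam px 29.316150714175198 [ 11   5  37  43 675] [0.481  0.2603 0.07  ] mm diam 0.05878452400497615
scene tall [0.634 0.023 0.144]
scene jar [0.518 0.025 0.116]
scene sq [ 0.572 -0.074  0.128]
scene pocket [0.474 0.27  0.07 ]
traycentre [ 0.57  -0.015  0.013]
wing a [0.583 0.    0.038]
wing b [ 0.56  -0.031  0.038]
tabtip [0.577 0.012 0.016]
slot [0.515 0.248 0.08 ]
collar [0.479 0.265 0.08 ]
nozzle [0.43  0.283 0.06 ]
beaker [0.352 0.1   0.03 ]
dish [0.761 0.164 0.015]
tube [ 0.77  -0.156  0.01 ]
s1 [ 0.612 -0.158  0.015]
s2 [ 0.62  -0.376  0.015]
s3 [ 0.432 -0.383  0.015]
s4 [ 0.422 -0.166  0.015]
((277.299072265625, 204.9798126220703), (101.82919311523438, 102.69035339355469), 73.9985122680664) [ 0.57115758 -0.01349641  0.013     ]
```

```bash
for i in 1; do :; done
python3 -m crank '1 -.15 0 -.1 0 0 0; 1 -.4 0 -.28 0 0 0; 1 -.6 0 -.42 0 0 0; 1 -.8 0 -.56 0 0 0'
python3 -m crank '1 -.2 0 -.14 0 0 0; 1 -.4 0 -.28 0 0 0; 1 -.6 0 -.42 0 0 0; 1 -.8 0 -.56 0 0 0'
python3 -m crank '1 -.2 0 -.14 0 0 0; 1 -.4 0 -.28 0 0 0; 1 -.6 0 -.42 0 0 0; 1 -.8 0 -.56 0 0 0'
python3 -m crank '1 -.2 0 -.14 0 0 0; 1 -.4 0 -.28 0 0 0; 1 -.6 0 -.42 0 0 0; 1 -.7 0 -.49 0 0 0; .75 -.8 0 -.56 0 0 0; .75 -.8 0 -.56 0 0 0; .75 -.8 0 -.56 0 0 0; .75 -.8 0 -.56 0 0 0'
python3 - <<'E'
from h import *
s=snapshot("wrist");cv2.imwrite("pics/w1.png",s["img"][:,:,::-1])
print(get_obs()["tool_pos"], -s["R"].T@s["t"], s["R"].round(3),s["fx"])
for n,X in (("sq",(.5675,-.0795,.128)),("tall",(.63,.0165,.144)),("jar",(.516,.0225,.116))): print(n,proj(s,X).round(1))
for n in("square_bottle","jar","tall_bottle","filter_holder"):
    print(n,[(round(q["score"],2),np.round(q["box"])) for q in regions_of(n,s)[:2]])
E
```

```text
clock: 1.58
tool_pos: [0.3511, -0.4586, 0.2396]
tool_rot: [-0.154, 0.69, -0.69, 0.155]
ft_force: [1.1, 0.4, 0.4]
width: 0.0869
clock: 1.92
tool_pos: [0.4233, -0.3319, 0.2398]
tool_rot: [0.154, -0.69, 0.69, -0.155]
ft_force: [-0.1, -0.3, -0.2]
width: 0.0868
clock: 2.25
tool_pos: [0.496, -0.2048, 0.2399]
tool_rot: [0.154, -0.69, 0.69, -0.155]
ft_force: [0.4, -0.9, 0.4]
width: 0.0867
clock: 2.92
tool_pos: [0.5677, -0.0805, 0.2394]
tool_rot: [0.154, -0.69, 0.69, -0.154]
ft_force: [-0.2, -0.4, -0.7]
width: 0.069
[ 0.56755354 -0.08097508  0.23944055] [ 0.62987012 -0.05124483  0.3840356 ] [[ 0.425 -0.905  0.001]
 [-0.876 -0.411  0.253]
 [-0.228 -0.108 -0.968]] 375.94549045554464
sq [276.1 212.9]
tall [175.   62.5]
jar [121.3 213. ]
square_bottle [(0.77, array([277., 192.,  78.,  81.]))]
jar [(0.78, array([139., 198., 108.,  87.]))]
tall_bottle []
filter_holder [(0.6, array([217., 147.,  50.,  46.]))]
```

View pics/w1.png

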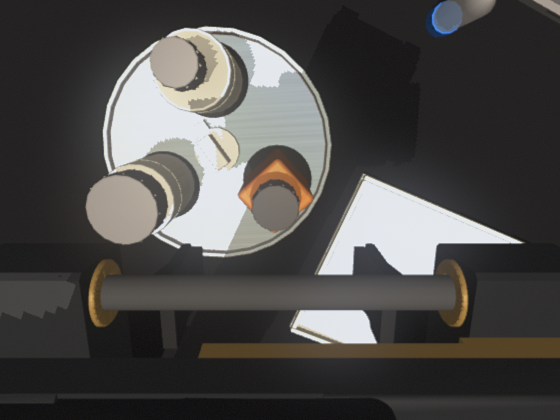

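The wrist view agrees with the estimates: the square bottle's cap is at (276,205), tall (178,62) and jar (123,209), with about 5 mm to correct on the square bottle. I'll take the square bottle first.

```bash
python3 -m crank '.75 -.036 .2 -.009 0 0 0; .75 -.036 .4 -.009 0 0 0; .75 -.036 .55 -.009 0 0 0; .75 -.036 .7 -.009 0 0 0; .75 -.036 .816 -.009 0 0 0; .75 -.036 .816 -.009 0 0 0'
python3 -m crank '0 0 0 0 0 0 0; 0 0 0 0 0 0 0; 0 0 0 0 0 0 0; 0 0 0 0 0 0 0; 0 0 0 0 0 0 0; 0 0 0 0 0 0 0'
python3 -m crank '0 0 -.05 0 0 0 0; 0 0 -.12 0 0 0 0; 0 0 -.22 0 0 0 0; 0 0 -.32 0 0 0 0; 0 0 -.4 0 0 0 0; 0 0 -.4 0 0 0 0'
```

```text
clock: 3.67
tool_pos: [0.5693, -0.0762, 0.1132]
tool_rot: [-0.157, 0.691, -0.689, 0.152]
ft_force: [-0.8, -0.2, 0.6]
width: 0.065
clock: 4.17
tool_pos: [0.5728, -0.0758, 0.1179]
tool_rot: [0.154, -0.69, 0.69, -0.155]
ft_force: [0.2, -0.4, 3.2]
width: 0.0336
clock: 4.67
tool_pos: [0.5742, -0.0757, 0.1806]
tool_rot: [0.153, -0.689, 0.691, -0.156]
ft_force: [1.1, 0.1, -1.7]
width: 0.0337
```

```bash
python3 -m crank '0 .03 0 .06 0 0 0; 0 .08 0 .16 0 0 0; 0 .14 0 .29 0 0 0; 0 .2 0 .415 0 0 0; 0 .26 0 .54 0 0 0; 0 .32 0 .66 0 0 0; 0 .365 0 .758 0 0 0'
python3 -m crank '0 .06 0 .12 0 0 0; 0 .12 0 .25 0 0 0; 0 .18 0 .37 0 0 0; 0 .24 0 .5 0 0 0; 0 .3 0 .62 0 0 0; 0 .34 0 .71 0 0 0; 0 .365 0 .758 0 0 0; 0 .365 0 .758 0 0 0; 0 .365 0 .758 0 0 0'
python3 -m crank '0 0 .08 0 0 0 0; 0 0 .16 0 0 0 0; 0 0 .24 0 0 0 0; 0 0 .32 0 0 0 0; 0 0 .37 0 0 0 0; 0 0 .39 0 0 0 0; 0 0 .39 0 0 0 0; 0 0 .39 0 0 0 0'
python3 - <<'E'
from h import *
o=get_obs();print(o["tool_pos"],o["ft_force"])
s=snapshot("top");cv2.imwrite("pics/t1.png",cv2.resize(s["img"][80:340,90:470,::-1],None,fx=2.1,fy=2.1,interpolation=cv2.INTER_CUBIC))
s=snapshot("scene");cv2.imwrite("pics/s1.png",cv2.resize(s["img"][80:260,110:360,::-1],None,fx=3,fy=3,interpolation=cv2.INTER_CUBIC))
E
```

```text
clock: 5.25
tool_pos: [0.5698, -0.2049, 0.1755]
tool_rot: [-0.155, 0.69, -0.69, 0.153]
ft_force: [-0.4, -0.4, -2.7]
width: 0.0332
clock: 6.0
tool_pos: [0.5702, -0.3274, 0.1765]
tool_rot: [-0.155, 0.691, -0.689, 0.154]
ft_force: [0.1, 1.6, -3.2]
width: 0.0333
clock: 6.67
tool_pos: [0.5706, -0.3282, 0.1187]
tool_rot: [0.154, -0.69, 0.69, -0.155]
ft_force: [-0.3, -0.1, -2.8]
width: 0.0333
[ 0.57064556 -0.32818913  0.118712  ] [-0.27031062 -0.13813656 -2.80650887]
```

View pics/s1.png

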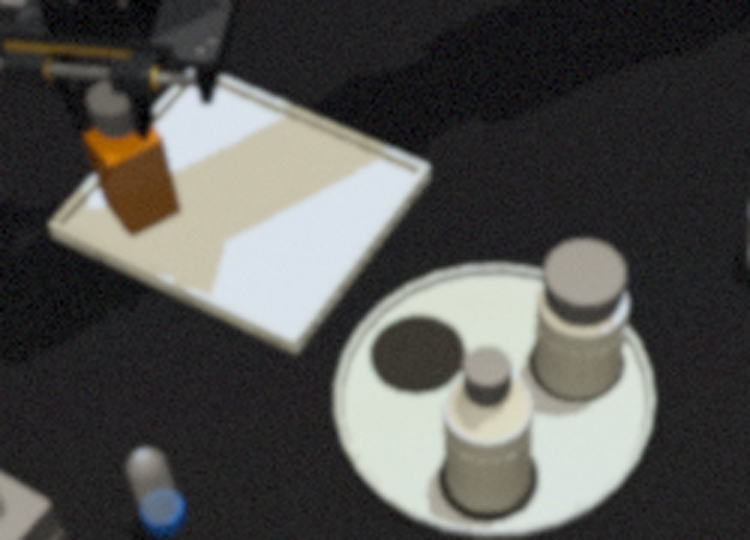

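The square bottle is upright inside the tray, at about (130,180), just above the floor. Next I set it down, release it and go to the tall bottle.

```bash
python3 -m crank '0 0 .006 0 0 0 0; 0 0 .012 0 0 0 0; 0 0 .012 0 0 0 0'
python3 -m crank '.75 0 0 0 0 0 0; .75 0 0 0 0 0 0; .75 0 0 0 0 0 0; .75 0 0 0 0 0 0; .75 0 0 0 0 0 0; .75 0 -.1 0 0 0 0; .75 0 -.3 0 0 0 0; .75 0 -.55 0 0 0 0; .75 0 -.8 0 0 0 0; .75 0 -.8 0 0 0 0'
python3 -m crank '.7 -.16 0 -.22 0 0 0; .7 -.32 0 -.45 0 0 0; .7 -.5 0 -.7 0 0 0; .7 -.67 0 -.95 0 0 0'
python3 -m crank '.7 -.16 0 -.22 0 0 0; .7 -.32 0 -.45 0 0 0; .7 -.5 0 -.7 0 0 0; .7 -.67 0 -.95 0 0 0; .7 -.67 0 -.95 0 0 0; .7 -.67 0 -.95 0 0 0; .7 -.67 0 -.95 0 0 0'
python3 - <<'E'
from h import *
o=get_obs();print(o["tool_pos"])
s=snapshot("wrist");cv2.imwrite("pics/w2.png",s["img"][:,:,::-1])
for n,X in (("tall",(.631,.0155,.144)),("jar",(.519,.0223,.116)),("holder",(.571,-.0135,.038))): print(n,proj(s,X).round(1))
plan(.631,.0155,.131)
E
```

```text
clock: 7.02
tool_pos: [0.5705, -0.3283, 0.117]
tool_rot: [0.154, -0.69, 0.69, -0.155]
ft_force: [0.2, -0.0, -3.4]
width: 0.0333
clock: 7.85
tool_pos: [0.5741, -0.3295, 0.2464]
tool_rot: [0.151, -0.687, 0.693, -0.158]
ft_force: [1.4, 0.3, 1.8]
width: 0.0651
clock: 8.18
tool_pos: [0.5993, -0.1632, 0.2371]
tool_rot: [0.154, -0.69, 0.69, -0.155]
ft_force: [0.9, 0.3, -0.2]
width: 0.0612
clock: 8.77
tool_pos: [0.6292, 0.0074, 0.2368]
tool_rot: [0.155, -0.69, 0.69, -0.155]
ft_force: [1.0, -0.5, -0.6]
width: 0.0611
[0.62921627 0.00740128 0.23680752]
tall [267.4 213.3]
jar [200.9 324.1]
holder [271.2 251.3]
yaw now -1.131 target -1.131 shift [-0.04   0.704 -0.056] turn [-0.001 -0.     0.001]
```

View pics/w2.png

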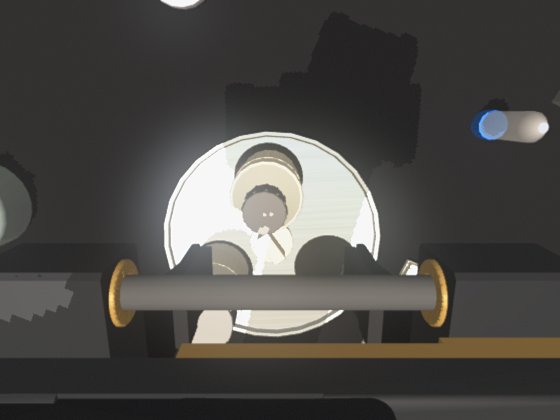

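The tall bottle's cap is at (266,211), within 2 px of the prediction. I'll grasp it, lift it and carry it over.

```bash
python3 -m crank '.7 -.05 .2 -.056 0 0 0; .7 -.05 .4 -.056 0 0 0; .7 -.05 .55 -.056 0 0 0; .7 -.05 .65 -.056 0 0 0; .7 -.05 .704 -.056 0 0 0; .7 -.05 .704 -.056 0 0 0; .7 -.05 .704 -.056 0 0 0; .7 -.05 .704 -.056 0 0 0'
python3 -m crank '0 0 0 0 0 0 0; 0 0 0 0 0 0 0; 0 0 0 0 0 0 0; 0 0 0 0 0 0 0; 0 0 0 0 0 0 0; 0 0 0 0 0 0 0; 0 0 0 0 0 0 0'
python3 -m crank '0 0 -.04 0 0 0 0; 0 0 -.1 0 0 0 0; 0 0 -.18 0 0 0 0; 0 0 -.26 0 0 0 0; 0 0 -.34 0 0 0 0; 0 0 -.38 0 0 0 0; 0 0 -.4 0 0 0 0; 0 0 -.4 0 0 0 0'
python3 -m crank '0 .04 0 .05 0 0 0; 0 .12 0 .14 0 0 0; 0 .21 0 .25 0 0 0; 0 .3 0 .35 0 0 0; 0 .39 0 .46 0 0 0; 0 .47 0 .55 0 0 0; 0 .508 0 .592 0 0 0'
python3 -m crank '0 .09 0 .11 0 0 0; 0 .18 0 .21 0 0 0; 0 .27 0 .32 0 0 0; 0 .36 0 .42 0 0 0; 0 .43 0 .5 0 0 0; 0 .48 0 .56 0 0 0; 0 .508 0 .592 0 0 0; 0 .508 0 .592 0 0 0; 0 .508 0 .592 0 0 0'
python3 -m crank '0 0 .08 0 0 0 0; 0 0 .16 0 0 0 0; 0 0 .24 0 0 0 0; 0 0 .32 0 0 0 0; 0 0 .37 0 0 0 0; 0 0 .395 0 0 0 0; 0 0 .395 0 0 0 0; 0 0 .395 0 0 0 0'
```

```text
clock: 9.48
tool_pos: [0.6334, 0.017, 0.1328]
tool_rot: [0.153, -0.69, 0.69, -0.155]
ft_force: [-0.6, 0.6, 0.8]
width: 0.0614
clock: 10.07
tool_pos: [0.6323, 0.0181, 0.1313]
tool_rot: [-0.155, 0.69, -0.69, 0.155]
ft_force: [0.1, 1.2, 0.4]
width: 0.029
clock: 10.73
tool_pos: [0.6329, 0.0178, 0.1925]
tool_rot: [0.154, -0.69, 0.69, -0.155]
ft_force: [0.2, 0.4, -2.4]
width: 0.0293
clock: 11.32
tool_pos: [0.5997, -0.0997, 0.1901]
tool_rot: [0.154, -0.69, 0.691, -0.152]
ft_force: [-0.7, -1.4, -2.8]
width: 0.0293
clock: 12.07
tool_pos: [0.5705, -0.2069, 0.1911]
tool_rot: [-0.155, 0.69, -0.69, 0.155]
ft_force: [-0.1, 1.3, -1.7]
width: 0.0292
clock: 12.73
tool_pos: [0.5706, -0.2078, 0.1319]
tool_rot: [0.155, -0.69, 0.69, -0.155]
ft_force: [-0.1, 0.2, -3.2]
width: 0.0294
```

```bash
python3 -m crank '0 0 .006 0 0 0 0; 0 0 .012 0 0 0 0; 0 0 .012 0 0 0 0'
python3 -m crank '.7 0 0 0 0 0 0; .7 0 0 0 0 0 0; .7 0 0 0 0 0 0; .7 0 0 0 0 0 0; .7 0 0 0 0 0 0; .7 0 -.1 0 0 0 0; .7 0 -.3 0 0 0 0; .7 0 -.55 0 0 0 0; .7 0 -.73 0 0 0 0; .7 0 -.73 0 0 0 0'
python3 -m crank '1 -.05 0 -.2 0 0 0; 1 -.1 0 -.45 0 0 0; 1 -.173 0 -.767 0 0 0'
python3 -m crank '1 -.05 0 -.22 0 0 0; 1 -.1 0 -.45 0 0 0; 1 -.14 0 -.62 0 0 0; 1 -.173 0 -.767 0 0 0; 1 -.173 0 -.767 0 0 0; 1 -.173 0 -.767 0 0 0; 1 -.173 0 -.767 0 0 0'
python3 - <<'E'
from h import *
o=get_obs();print(o["tool_pos"])
s=snapshot("wrist");cv2.imwrite("pics/w3.png",s["img"][:,:,::-1])
for n,X in (("jar",(.519,.0223,.116)),("holder",(.571,-.0135,.038)),("pocket",(.48,.265,.08))): print(n,proj(s,X).round(1))
plan(.519,.0223,.106)
E
```

```text
clock: 12.98
tool_pos: [0.5705, -0.208, 0.1303]
tool_rot: [0.154, -0.69, 0.69, -0.155]
ft_force: [-0.8, -0.1, -2.5]
width: 0.0292
clock: 13.82
tool_pos: [0.5737, -0.2086, 0.2471]
tool_rot: [0.151, -0.688, 0.692, -0.158]
ft_force: [-0.1, 0.2, 1.0]
width: 0.061
clock: 14.07
tool_pos: [0.5457, -0.1002, 0.2393]
tool_rot: [0.153, -0.69, 0.69, -0.153]
ft_force: [0.5, 0.3, 1.2]
width: 0.0738
clock: 14.65
tool_pos: [0.5207, 0.0144, 0.2395]
tool_rot: [0.154, -0.69, 0.69, -0.154]
ft_force: [-0.3, -0.7, -0.2]
width: 0.0868
[0.52071611 0.01443715 0.23954213]
jar [266.7 206.7]
holder [328.4 152.3]
pocket [-34.9 111.2]
yaw now -1.132 target -1.132 shift [-0.013  0.89  -0.056] turn [-0.001 -0.     0.   ]
```

View pics/w3.png

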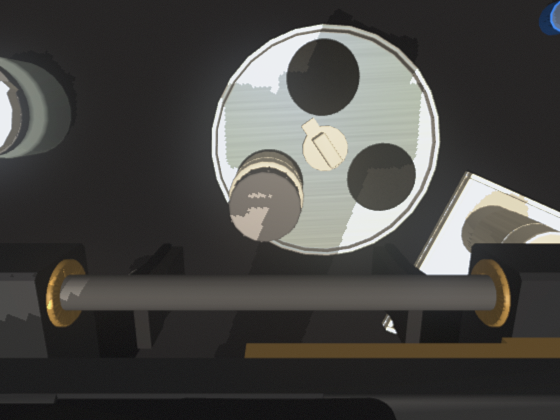

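The jar's cap is at (266,207), as predicted. Both empty spots and the holder are clearly visible.

```bash
python3 -m crank '1 -.013 .2 -.056 0 0 0; 1 -.013 .42 -.056 0 0 0; 1 -.013 .6 -.056 0 0 0; 1 -.013 .75 -.056 0 0 0; 1 -.013 .85 -.056 0 0 0; 1 -.013 .89 -.056 0 0 0; 1 -.013 .89 -.056 0 0 0; 1 -.013 .89 -.056 0 0 0'
python3 -m crank '0 0 0 0 0 0 0; 0 0 0 0 0 0 0; 0 0 0 0 0 0 0; 0 0 0 0 0 0 0; 0 0 0 0 0 0 0; 0 0 0 0 0 0 0; 0 0 0 0 0 0 0'
python3 -m crank '0 0 -.04 0 0 0 0; 0 0 -.1 0 0 0 0; 0 0 -.18 0 0 0 0; 0 0 -.26 0 0 0 0; 0 0 -.34 0 0 0 0; 0 0 -.38 0 0 0 0; 0 0 -.4 0 0 0 0; 0 0 -.4 0 0 0 0'
python3 -m crank '0 .04 0 .06 0 0 0; 0 .11 0 .16 0 0 0; 0 .19 0 .28 0 0 0; 0 .27 0 .4 0 0 0; 0 .35 0 .52 0 0 0; 0 .43 0 .64 0 0 0; 0 .51 0 .76 0 0 0; 0 .549 0 .818 0 0 0'
python3 -m crank '0 .08 0 .12 0 0 0; 0 .16 0 .24 0 0 0; 0 .24 0 .36 0 0 0; 0 .32 0 .48 0 0 0; 0 .4 0 .6 0 0 0; 0 .47 0 .7 0 0 0; 0 .53 0 .79 0 0 0; 0 .549 0 .818 0 0 0; 0 .549 0 .818 0 0 0; 0 .549 0 .818 0 0 0'
python3 -m crank '0 0 .08 0 0 0 0; 0 0 .16 0 0 0 0; 0 0 .24 0 0 0 0; 0 0 .32 0 0 0 0; 0 0 .37 0 0 0 0; 0 0 .395 0 0 0 0; 0 0 .395 0 0 0 0; 0 0 .395 0 0 0 0'
```

```text
clock: 15.37
tool_pos: [0.5194, 0.0231, 0.1066]
tool_rot: [0.154, -0.69, 0.69, -0.154]
ft_force: [0.7, 1.0, 0.5]
width: 0.0871
clock: 15.95
tool_pos: [0.5189, 0.0239, 0.1064]
tool_rot: [0.155, -0.69, 0.69, -0.155]
ft_force: [-0.3, -0.1, 0.5]
width: 0.0535
clock: 16.62
tool_pos: [0.5193, 0.0238, 0.1673]
tool_rot: [0.154, -0.69, 0.69, -0.155]
ft_force: [1.0, -0.1, -2.2]
width: 0.0534
clock: 17.28
tool_pos: [0.495, -0.1265, 0.1652]
tool_rot: [0.154, -0.69, 0.691, -0.152]
ft_force: [0.6, -1.4, -3.5]
width: 0.0533
clock: 18.12
tool_pos: [0.4746, -0.2673, 0.1657]
tool_rot: [-0.155, 0.69, -0.689, 0.155]
ft_force: [-0.3, 1.0, -3.3]
width: 0.0532
clock: 18.78
tool_pos: [0.4747, -0.2684, 0.1067]
tool_rot: [0.155, -0.69, 0.69, -0.155]
ft_force: [-0.2, -0.5, -2.7]
width: 0.0535
```

```bash
python3 -m crank '0 0 .005 0 0 0 0; 0 0 .01 0 0 0 0; 0 0 .01 0 0 0 0'
python3 -m crank '1 0 0 0 0 0 0; 1 0 0 0 0 0 0; 1 0 0 0 0 0 0; 1 0 0 0 0 0 0; 1 0 0 0 0 0 0; 1 0 -.1 0 0 0 0; 1 0 -.3 0 0 0 0; 1 0 -.55 0 0 0 0; 1 0 -.8 0 0 0 0; 1 0 -.8 0 0 0 0'
python3 -m crank '1 -.18 0 -.18 0 0 0; 1 -.38 0 -.38 0 0 0; 1 -.589 0 -.582 0 0 0'
python3 -m crank '1 -.18 0 -.18 0 0 0; 1 -.38 0 -.38 0 0 0; 1 -.5 0 -.5 0 0 0; 1 -.589 0 -.582 0 0 0; 1 -.589 0 -.582 0 0 0; 1 -.589 0 -.582 0 0 0; 1 -.589 0 -.582 0 0 0'
python3 - <<'E'
from h import *
o=get_obs();print(o["tool_pos"])
s=snapshot("wrist");np.save("pics/w4.npy",s,allow_pickle=True);cv2.imwrite("pics/w4.png",cv2.resize(s["img"][40:260,120:420,::-1],None,fx=2.6,fy=2.6,interpolation=cv2.INTER_CUBIC))
print(proj(s,(.571,-.0135,.038)))
r=regions_of("filter_holder",s)
for q in r[:2]:
    print(q["score"],q["box"])
t=snapshot("top");cv2.imwrite("pics/t4.png",cv2.resize(t["img"][80:340,90:470,::-1],None,fx=2.1,fy=2.1,interpolation=cv2.INTER_CUBIC))
E
```

```text
clock: 19.03
tool_pos: [0.4746, -0.2686, 0.1055]
tool_rot: [0.154, -0.69, 0.69, -0.155]
ft_force: [0.3, 0.1, -2.4]
width: 0.0536
clock: 19.87
tool_pos: [0.4784, -0.2701, 0.2339]
tool_rot: [0.151, -0.687, 0.693, -0.158]
ft_force: [0.6, 0.3, -0.0]
width: 0.0867
clock: 20.12
tool_pos: [0.5165, -0.1538, 0.2259]
tool_rot: [0.153, -0.69, 0.691, -0.154]
ft_force: [1.3, -0.2, -0.4]
width: 0.087
clock: 20.7
tool_pos: [0.5587, -0.039, 0.2252]
tool_rot: [0.154, -0.69, 0.69, -0.154]
ft_force: [0.1, 0.1, -0.0]
width: 0.0869
[ 0.55866963 -0.03898416  0.22522682]
[257.33753722 167.12981767]
0.59 [257.9, 157.6, 48.0, 51.2]
```

View pics/w4.png

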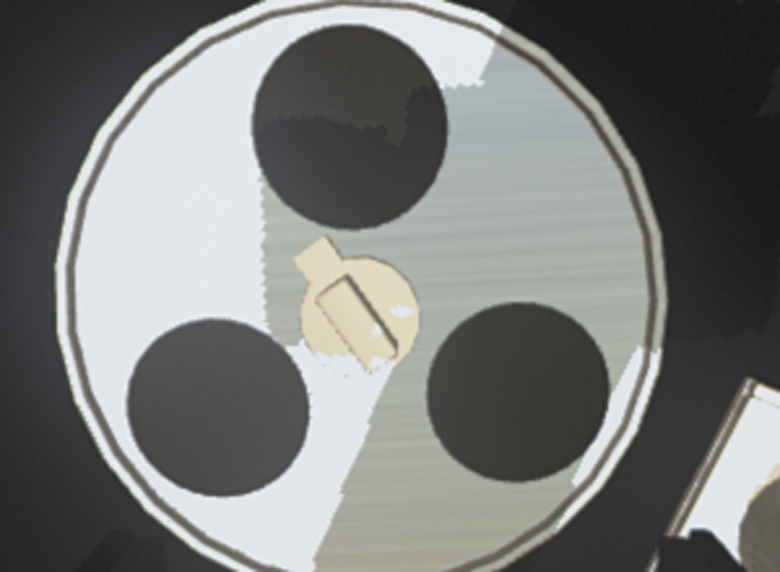

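View pics/t4.png

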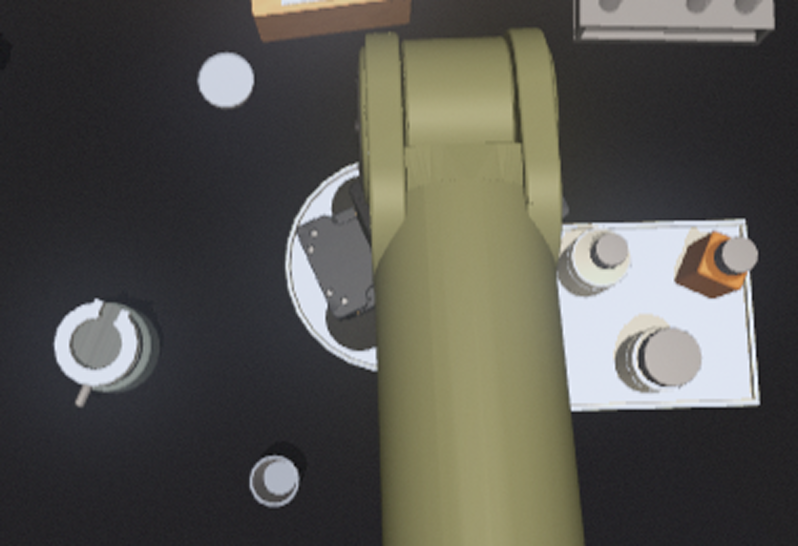

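All three stand upright in the side tray. In the wrist view the disc centre is at crop (361,313), the tab tip at (310,249) and the wing runs from (333,287) to (385,360).

```bash
python3 - <<'E'
from h import *
s=np.load("pics/w4.npy",allow_pickle=True).item()
f=lambda x,y:(120+x/2.6,40+y/2.6)
P=lambda x,y,z:ray(s,*f(x,y),z)[:2]
disc=P(361,313,.016);tab=P(310,249,.016)
w=np.array([P(*c,.038) for c in((318,298),(348,277),(397,347),(372,372))])
print("disc",disc,"tab",tab,"wing c",w.mean(0), "yaw tab",np.arctan2(*(tab-disc)[::-1]),np.linalg.norm(tab-disc))
a=w[0]-w[3];b=w[1]-w[2];print("wing len",np.linalg.norm(a),np.linalg.norm(b),np.arctan2(a[1],a[0]),np.arctan2(b[1],b[0]),"w",np.linalg.norm(w[0]-w[1]),np.linalg.norm(w[2]-w[3]))
for n,c in(("tall",(350,127)),("jar",(218,407)),("sq",(518,392))): print(n,P(*c,.006), np.linalg.norm(P(*c,.006)-disc))
c=np.mean([P(*c,.006) for c in((350,127),(218,407),(518,392))],0);print("tray c",c)
plan(*w.mean(0),.1,np.arctan2(*(tab-disc)[::-1])+np.pi/2)
E
```

```text
disc [ 0.57408974 -0.01240968] tab [0.58707101 0.01340836] wing c [ 0.57334166 -0.01313736] yaw tab 1.1049124241265023 0.028897829915504627
wing len 0.031076235235195884 0.028799803349029606 1.0564520383234663 1.0441711523345012 w 0.012414904060527279 0.012236251226471017
tall [0.63108886 0.01830546] 0.0647481243445159
jar [0.51705827 0.02201469] 0.06661551104973244
sq [ 0.5708412 -0.0787976] 0.06646735810319375
tray c [ 0.57299611 -0.01282582]
yaw now -1.133 target -0.466 shift [-0.164  0.835 -0.118] turn [-0.    -0.637  0.001]
```

```bash
python3 -m crank '.6 -.05 .1 -.04 0 -.11 0; .6 -.1 .25 -.08 0 -.22 0; .6 -.164 .4 -.118 0 -.33 0; .6 -.164 .55 -.118 0 -.44 0; .6 -.164 .7 -.118 0 -.55 0; .6 -.164 .8 -.118 0 -.604 0; .6 -.164 .8 -.118 0 -.604 0; .6 -.164 .8 -.118 0 -.604 0; .6 -.164 .8 -.118 0 -.604 0; .6 -.164 .8 -.118 0 -.604 0'
python3 - <<'E'
from h import *
o=get_obs();print(o["tool_pos"],o["width"])
s=snapshot("wrist");cv2.imwrite("pics/w5.png",s["img"][:,:,::-1])
print(proj(s,(.5735,-.013,.016)),proj(s,(.5735,-.013,.038)))
plan(.5735,-.013,.036,1.07-np.pi/2)
E
```

```text
clock: 21.68
tool_pos: [0.5747, -0.0115, 0.1071]
tool_rot: [0.36, -0.607, 0.609, -0.362]
ft_force: [0.0, 0.1, 0.7]
width: 0.052
[ 0.57468863 -0.01148701  0.10705506] 0.05200923712546897
[276.633178   224.25102673] [276.64023159 234.78358459]
yaw now -0.499 target -0.501 shift [ 0.013  0.473 -0.003] turn [-0.002  0.002 -0.001]
```

View pics/w5.png

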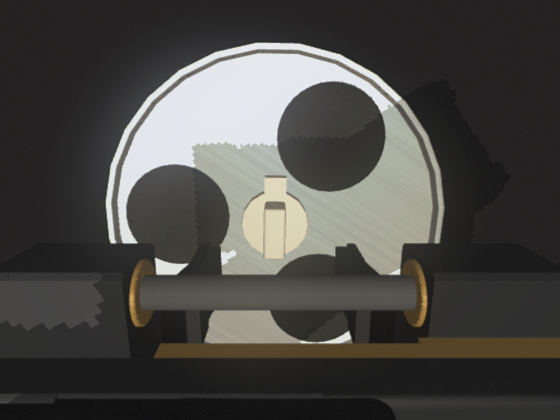

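The holder is aligned with the jaws. Its disc is at (275,223) against a predicted (277,224), so it's within about 1 mm.

```bash
python3 -m crank '.6 .008 .1 -.009 -.002 .002 -.001; .6 .008 .2 -.009 -.002 .002 -.001; .6 .008 .3 -.009 -.002 .002 -.001; .6 .008 .4 -.009 -.002 .002 -.001; .6 .008 .473 -.009 -.002 .002 -.001; .6 .008 .473 -.009 -.002 .002 -.001; .6 .008 .473 -.009 -.002 .002 -.001; .6 .008 .473 -.009 -.002 .002 -.001'
python3 -m crank '0 0 0 0 0 0 0; 0 0 0 0 0 0 0; 0 0 0 0 0 0 0; 0 0 0 0 0 0 0; 0 0 0 0 0 0 0; 0 0 0 0 0 0 0; 0 0 0 0 0 0 0; 0 0 0 0 0 0 0'
python3 -m crank '0 0 -.05 0 0 0 0; 0 0 -.15 0 0 0 0; 0 0 -.3 0 0 0 0; 0 0 -.5 0 0 0 0; 0 0 -.7 0 0 0 0; 0 0 -.85 0 0 0 0; 0 0 -.95 0 0 0 0; 0 0 -.95 0 0 0 0; 0 0 -.95 0 0 0 0'
python3 - <<'E'
from h import *
s=snapshot("wrist");cv2.imwrite("pics/w6.png",s["img"][:,:,::-1])
o=get_obs();print(o["tool_pos"],o["width"])
r=regions_of("filter_holder",s);print([(q["score"],q["box"]) for q in r[:2]])
plan(.45,.235,.22,-.5)
E
```

```text
clock: 22.4
tool_pos: [0.5727, -0.0114, 0.0356]
tool_rot: [-0.361, 0.608, -0.608, 0.361]
ft_force: [1.1, -0.2, 0.3]
width: 0.052
clock: 23.07
tool_pos: [0.5719, -0.0116, 0.0345]
tool_rot: [-0.362, 0.608, -0.608, 0.36]
ft_force: [0.1, 0.3, 0.2]
width: 0.0125
clock: 23.82
tool_pos: [0.5726, -0.0115, 0.1778]
tool_rot: [0.361, -0.608, 0.608, -0.361]
ft_force: [-0.9, -0.1, -1.1]
width: 0.013
[ 0.57172009 -0.0116057   0.17651122] 0.012776166255928426
[(0.72, [279.6, 258.6, 90.9, 126.0])]
yaw now -0.500 target -0.500 shift [-1.055 -0.291 -1.499] turn [0.004 0.    0.002]
```

```bash
python3 -m crank '0 -.06 -.05 -.09 0 0 0; 0 -.18 -.145 -.25 0 0 0; 0 -.3 -.145 -.42 0 0 0; 0 -.42 -.145 -.59 0 0 0; 0 -.54 -.145 -.76 0 0 0; 0 -.64 -.145 -.89 0 0 0'
python3 -m crank '0 -.12 -.05 -.17 0 0 0; 0 -.24 -.1 -.34 0 0 0; 0 -.36 -.145 -.5 0 0 0; 0 -.48 -.145 -.66 0 0 0; 0 -.56 -.145 -.78 0 0 0; 0 -.62 -.145 -.86 0 0 0; 0 -.64 -.145 -.89 0 0 0; 0 -.64 -.145 -.89 0 0 0'
python3 -c "
from h import *
print(get_obs()['joint_positions'])"
python3 -m crank '0 0 0 0 0 .1 0; 0 0 0 0 0 .2 0; 0 0 0 0 0 .3 0; 0 0 0 0 0 .4 0; 0 0 0 0 0 .5 0; 0 0 0 0 0 .6 0; 0 0 0 0 0 .7 0; 0 0 0 0 0 .7 0'
python3 -c "
from h import *
print(get_obs()['joint_positions'])"
```

```text
clock: 24.42
tool_pos: [0.4981, 0.1402, 0.1984]
tool_rot: [-0.363, 0.608, -0.607, 0.36]
ft_force: [-0.7, 0.5, -0.7]
width: 0.0129
clock: 25.08
tool_pos: [0.4278, 0.2867, 0.2204]
tool_rot: [-0.363, 0.608, -0.607, 0.361]
ft_force: [-0.4, -0.3, 0.4]
width: 0.0131
[ 0.19118099  0.10933797 -0.87655162  1.78116742  0.08499823  1.29426373
 -1.20144397]
clock: 25.75
tool_pos: [0.4303, 0.2833, 0.2203]
tool_rot: [0.118, -0.697, 0.698, -0.116]
ft_force: [-0.3, -0.3, -1.8]
width: 0.0129
[ 0.14718698  0.10255195 -0.82039544  1.78200609  0.07677035  1.29345378
 -1.92941144]
```

```bash
python3 -m crank '0 0 0 0 0 .1 0; 0 0 0 0 0 .2 0; 0 0 0 0 0 .3 0; 0 0 0 0 0 .4 0; 0 0 0 0 0 .5 0; 0 0 0 0 0 .6 0; 0 0 0 0 0 .65 0; 0 0 0 0 0 .65 0; 0 0 0 0 0 .65 0'
python3 - <<'E'
from h import *
print(get_obs()['joint_positions'])
s=snapshot("wrist");np.save("pics/w7.npy",s,allow_pickle=True);cv2.imwrite("pics/w7.png",cv2.resize(s["img"][:300,80:480,::-1],None,fx=2,fy=2,interpolation=cv2.INTER_CUBIC))
plan(.43,.285,.22,-1.99)
print(proj(s,(.478,.265,.08)))
E
```

```text
clock: 26.5
tool_pos: [0.4301, 0.2841, 0.2206]
tool_rot: [-0.119, -0.697, 0.697, 0.121]
ft_force: [-0.1, -0.1, -0.7]
width: 0.013
[ 0.10680894  0.09735881 -0.7779115   1.78259653  0.06961154  1.29263842
 -2.59889403]
yaw now -1.911 target -1.990 shift [ 0.002  0.004 -0.004] turn [-0.001  0.075  0.002]
[280.20525731 136.1557871 ]
```

View pics/w7.png

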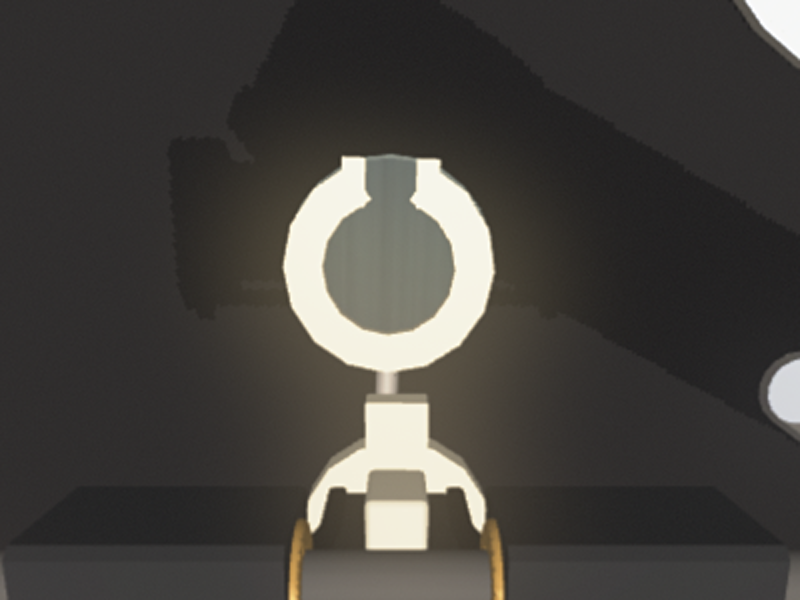

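```bash
python3 - <<'E'
from h import *
s=np.load("pics/w7.npy",allow_pickle=True).item(); o=get_obs()
f=lambda x,y:(80+x/2.,y/2.)
P=lambda x,y,z:ray(s,*f(x,y),z)[:2]
im=s["img"].astype(int)
m=(im.min(2)>150).astype(np.uint8);m[195:]=0;m[:60]=0;m[:,:210]=0;m[:,340:]=0
n,l,st,ce=cv2.connectedComponentsWithStats(m);k=1+st[1:,4].argmax();print(st[k])
pts=np.argwhere(l==k)[:,::-1]
W=np.array([ray(s,*p,.08)[:2] for p in pts])
yaw0=np.arctan2(*(ray(s,*f(391,178),.08)[:2]-ray(s,*f(389,265),.08)[:2])[::-1])
# outer circle fit w/ fixed geometry: collar annulus 24.5..38.5 mm
from scipy.optimize import least_squares
h=cv2.convexHull(pts.astype(np.int32))[:,0]
H=np.array([ray(s,*p,.08)[:2] for p in h])
r=least_squares(lambda q:np.hypot(*(H-q[:2]).T)-q[2],[.478,.265,.0385],loss='soft_l1',f_scale=.001)
print("collar fit",r.x,"med",abs(r.fun).max())
# inner edge of pocket (top rim) : hole contour
c,hier=cv2.findContours((l==k).astype(np.uint8),cv2.RETR_LIST,cv2.CHAIN_APPROX_NONE)
A=np.vstack([x[:,0] for x in c]);AW=np.array([ray(s,*p,.08)[:2] for p in A]);d=np.hypot(*(AW-r.x[:2]).T)
I=AW[(d<.029)&(d>.02)];r2=least_squares(lambda q:np.hypot(*(I-q[:2]).T)-q[2],[*r.x[:2],.0245],loss='soft_l1',f_scale=.001);print("inner fit",r2.x,len(I))
pk=(r.x[:2]+r2.x[:2])/2
sl=(P(366,178,.08)+P(416,178,.08))/2; nz=P(387,381,.06)
print("slot width",np.linalg.norm(P(366,178,.08)-P(416,178,.08)),"slot yaw",np.arctan2(*(sl-pk)[::-1]),"nozzle yaw",np.arctan2(*(pk-nz)[::-1]))
M=Ro.from_quat(o["tool_rot"]).as_matrix();hx=-M[:2,0]
print("holder yaw by tool",np.arctan2(hx[1],hx[0]))
tc=P(397,403,.202);print("tab width",np.linalg.norm(P(366,403,.202)-P(428,403,.202)),"holder centre-TCP",tc-.031*hx-o["tool_pos"][:2], "along",(tc-o["tool_pos"][:2])@hx-.031,"perp",(tc-o["tool_pos"][:2])@M[:2,2])
wing=P(397,500,.224);print("wing front-TCP along",(wing-o["tool_pos"][:2])@hx,"(16 nominal) perp",(wing-o["tool_pos"][:2])@M[:2,2])
t=snapshot("top")
E
```

```text
[ 222   78  105  117 4966]
collar fit [0.48141487 0.26873618 0.03918733] med 0.0069463891587814575
inner fit [0.48121777 0.26879427 0.02471528] 181
slot width 0.018063494583341052 slot yaw -0.37827223374531554 nozzle yaw -0.35434385424132514
holder yaw by tool -0.34028488849350536
tab width 0.013813912189759516 holder centre-TCP [-0.00063868 -0.00036471] along -0.00048051817611816094 perp 0.0005570517947585498
wing front-TCP along 0.015852595586959055 (16 nominal) perp 0.0004938711455903371
```

```bash
python3 - <<'E'
from h import *
f=plan(.4817,.2690,.125,-1.937); plan(.4817,.2690,.0985,-1.937,frm=f)
E
```

```text
yaw now -1.911 target -1.937 shift [-0.361  0.637 -0.019] turn [-0.001  0.024  0.002]
yaw now -1.937 target -1.937 shift [ 0.     0.177 -0.   ] turn [0. 0. 0.]
```

```bash
python3 -m crank '0 -.06 .05 0 0 .01 0; 0 -.15 .12 -.01 0 .024 0; 0 -.25 .22 -.019 0 .024 .002; 0 -.33 .32 -.019 0 .024 .002; 0 -.361 .42 -.019 0 .024 .002; 0 -.361 .52 -.019 0 .024 .002; 0 -.361 .6 -.019 0 .024 .002; 0 -.361 .637 -.019 0 .024 .002; 0 -.361 .637 -.019 0 .024 .002; 0 -.361 .637 -.019 0 .024 .002'
python3 - <<'E'
from h import *
o=get_obs();print(o["tool_pos"],o["ft_force"],o["joint_positions"][6])
s=snapshot("wrist");np.save("pics/w8.npy",s,allow_pickle=True);cv2.imwrite("pics/w8.png",cv2.resize(s["img"][100:360,130:430,::-1],None,fx=2.5,fy=2.5,interpolation=cv2.INTER_CUBIC))
plan(.4817,.2690,.0985,-1.937)
E
```

```text
clock: 27.43
tool_pos: [0.4816, 0.2696, 0.1252]
tool_rot: [-0.129, -0.695, 0.695, 0.129]
ft_force: [0.3, 0.3, -0.2]
width: 0.0128
[0.48162574 0.26963324 0.12523137] [ 0.31075286  0.26136061 -0.21595459] -2.649240243660806
yaw now -1.938 target -1.937 shift [-0.001  0.182  0.006] turn [-0.    -0.001 -0.001]
```

View pics/w8.png

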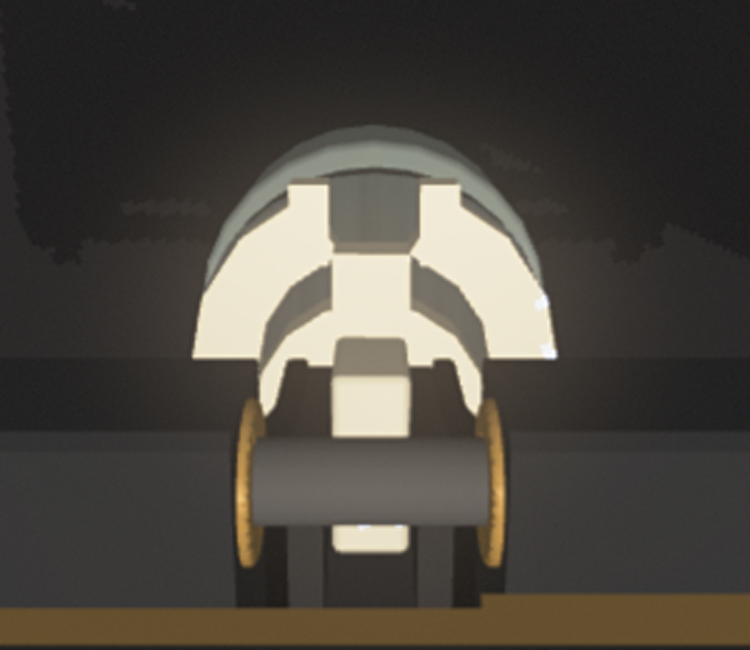

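The tab (centre column 372) lines up with the slot (374). Lowering in stages.

```bash
python3 -m crank '0 0 .03 .006 0 0 0; 0 0 .06 .007 0 0 0; 0 0 .09 .007 0 0 0; 0 0 .11 .007 0 0 0; 0 0 .11 .007 0 0 0; 0 0 .11 .007 0 0 0'
python3 -m crank '0 0 .015 0 0 0 0; 0 0 .03 0 0 0 0; 0 0 .045 0 0 0 0; 0 0 .06 0 0 0 0; 0 0 .065 0 0 0 0; 0 0 .065 0 0 0 0; 0 0 .065 0 0 0 0'
```

```text
clock: 27.98
tool_pos: [0.4811, 0.2684, 0.1084]
tool_rot: [-0.129, -0.695, 0.696, 0.129]
ft_force: [-0.1, 0.3, -0.7]
width: 0.0125
clock: 28.57
tool_pos: [0.4812, 0.2686, 0.0988]
tool_rot: [-0.129, -0.695, 0.695, 0.129]
ft_force: [-0.1, 0.4, -0.3]
width: 0.0127
```

```bash
python3 -m crank '.5 0 0 0 0 0 0; .5 0 0 0 0 0 0; .5 0 0 0 0 0 0; .5 0 0 0 0 0 0; .5 0 0 0 0 0 0; .5 0 0 0 0 0 0; .5 0 -.05 0 0 0 0; .5 0 -.15 0 0 0 0; .5 0 -.3 0 0 0 0; .5 0 -.5 0 0 0 0'
python3 -m crank '.5 .2 -.2 0 0 0 0; .5 .4 -.3 0 0 0 0; .5 .4 -.3 0 0 0 0; .5 .4 -.3 0 0 0 0; .5 .4 -.3 0 0 0 0'
python3 - <<'E'
from h import *
o=get_obs();print(o["tool_pos"],o["ft_force"])
s=snapshot("wrist");np.save("pics/w9.npy",s,allow_pickle=True);cv2.imwrite("pics/w9.png",cv2.resize(s["img"][60:260,160:400,::-1],None,fx=3,fy=3,interpolation=cv2.INTER_CUBIC))
print(proj(s,(.4813,.2688,.08)),proj(s,(.4813,.2688,.102)))
E
```

```text
clock: 29.4
tool_pos: [0.48, 0.2678, 0.1735]
tool_rot: [-0.128, -0.694, 0.696, 0.13]
ft_force: [-0.5, 0.8, 1.1]
width: 0.0432
clock: 29.82
tool_pos: [0.4256, 0.2896, 0.2191]
tool_rot: [-0.13, -0.695, 0.696, 0.129]
ft_force: [0.0, -0.3, -0.3]
width: 0.0432
[0.42564983 0.28959875 0.21913681] [ 0.01956998 -0.28076159 -0.25281742]
[276.66802266 126.12393333] [276.61018954 127.1839466 ]
```

View pics/w9.png

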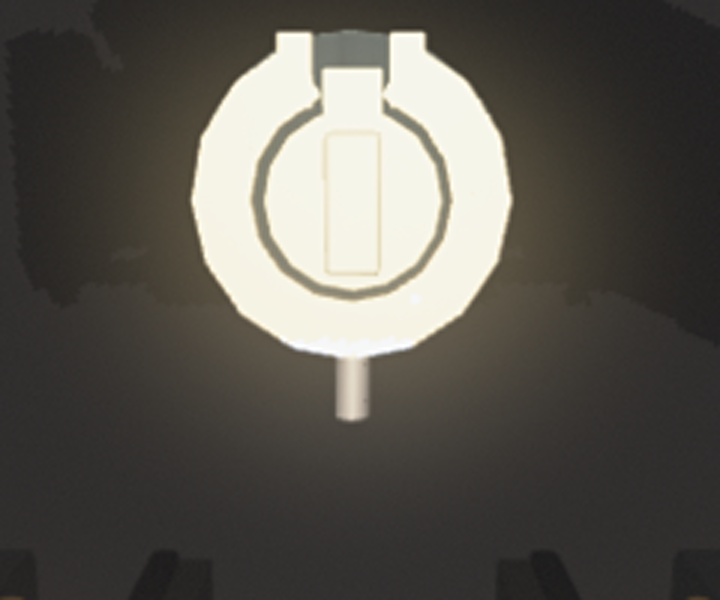

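The holder is fully seated and centred, with its tab in the slot. Turning back and returning for the jar.

```bash
python3 -m crank '.6 0 -.05 0 0 -.11 0; .7 0 -.1 0 0 -.22 0; .8 0 -.15 0 0 -.33 0; 1 0 -.15 0 0 -.44 0; 1 0 -.15 0 0 -.55 0; 1 0 -.15 0 0 -.66 0; 1 0 -.15 0 0 -.772 0; 1 0 -.15 0 0 -.772 0; 1 0 -.15 0 0 -.772 0'
python3 - <<'E'
from h import *
print(get_obs()["tool_pos"]);plan(.4746,-.2686,.241,-1.131)
E
```

```text
clock: 30.62
tool_pos: [0.4257, 0.2892, 0.2405]
tool_rot: [0.154, -0.69, 0.691, -0.152]
ft_force: [0.6, -0.5, 0.1]
width: 0.086
[0.42574322 0.28923033 0.24049774]
yaw now -1.135 target -1.131 shift [ 1.276 -0.     3.508] turn [-0.    -0.004  0.002]
```

```bash
python3 -m crank '1 .06 0 .15 0 0 0; 1 .14 0 .39 0 0 0; 1 .23 0 .64 0 0 0; 1 .319 0 .877 0 0 0'
python3 -m crank '1 .08 0 .22 0 0 0; 1 .16 0 .44 0 0 0; 1 .24 0 .66 0 0 0; 1 .319 0 .877 0 0 0'
python3 -m crank '1 .08 0 .22 0 0 0; 1 .16 0 .44 0 0 0; 1 .24 0 .66 0 0 0; 1 .319 0 .877 0 0 0'
python3 -m crank '1 .08 0 .22 0 0 0; 1 .16 0 .44 0 0 0; 1 .24 0 .66 0 0 0; 1 .29 0 .79 0 0 0; 1 .319 0 .877 0 0 0; 1 .319 0 .877 0 0 0; 1 .319 0 .877 0 0 0; 1 .319 0 .877 0 0 0'
python3 - <<'E'
from h import *
print(get_obs()["tool_pos"]);plan(.4746,-.2686,.1055,-1.131)
s=snapshot("wrist");cv2.imwrite("pics/w10.png",s["img"][:,:,::-1]);print(proj(s,(.4746,-.2686,.115)))
E
```

```text
clock: 30.95
tool_pos: [0.4382, 0.1487, 0.2412]
tool_rot: [0.154, -0.69, 0.69, -0.153]
ft_force: [0.6, -0.3, 0.2]
width: 0.0868
clock: 31.28
tool_pos: [0.4508, 0.009, 0.2414]
tool_rot: [0.153, -0.69, 0.691, -0.153]
ft_force: [0.8, 0.7, 0.1]
width: 0.0873
clock: 31.62
tool_pos: [0.4636, -0.1304, 0.2413]
tool_rot: [0.153, -0.69, 0.691, -0.153]
ft_force: [0.5, 0.0, 0.1]
width: 0.0874
clock: 32.28
tool_pos: [0.4772, -0.2653, 0.2416]
tool_rot: [-0.155, 0.69, -0.69, 0.155]
ft_force: [0.3, 0.1, -0.3]
width: 0.0871
[ 0.47716481 -0.26533975  0.24161886]
yaw now -1.128 target -1.131 shift [0.024 0.907 0.013] turn [0.001 0.002 0.   ]
[280.20598389 212.90368379]
```

View pics/w10.png

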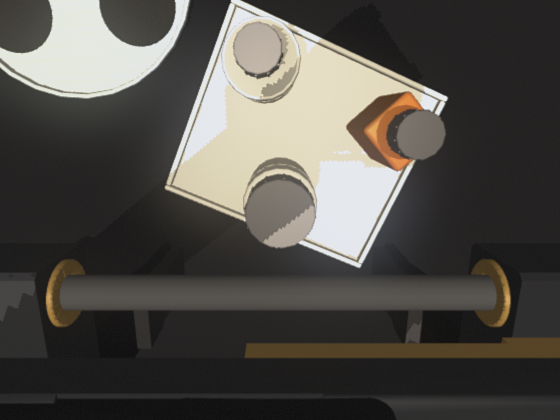

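The jar's cap is at (280,212), where predicted. Taking it back to its spot.

```bash
python3 -m crank '1 .024 .2 .013 0 .002 0; 1 .024 .42 .013 0 .002 0; 1 .024 .6 .013 0 .002 0; 1 .024 .75 .013 0 .002 0; 1 .024 .86 .013 0 .002 0; 1 .024 .905 .013 0 .002 0; 1 .024 .905 .013 0 .002 0; 1 .024 .905 .013 0 .002 0'
python3 -m crank '0 0 0 0 0 0 0; 0 0 0 0 0 0 0; 0 0 0 0 0 0 0; 0 0 0 0 0 0 0; 0 0 0 0 0 0 0; 0 0 0 0 0 0 0; 0 0 0 0 0 0 0'
python3 -m crank '0 0 -.04 0 0 0 0; 0 0 -.1 0 0 0 0; 0 0 -.18 0 0 0 0; 0 0 -.26 0 0 0 0; 0 0 -.34 0 0 0 0; 0 0 -.38 0 0 0 0; 0 0 -.4 0 0 0 0; 0 0 -.4 0 0 0 0'
python3 -m crank '0 -.04 0 -.06 0 0 0; 0 -.11 0 -.16 0 0 0; 0 -.19 0 -.28 0 0 0; 0 -.27 0 -.4 0 0 0; 0 -.35 0 -.52 0 0 0; 0 -.43 0 -.64 0 0 0; 0 -.51 0 -.76 0 0 0; 0 -.55 0 -.817 0 0 0'
python3 -m crank '0 -.08 0 -.12 0 0 0; 0 -.16 0 -.24 0 0 0; 0 -.24 0 -.36 0 0 0; 0 -.32 0 -.48 0 0 0; 0 -.4 0 -.6 0 0 0; 0 -.47 0 -.7 0 0 0; 0 -.53 0 -.79 0 0 0; 0 -.55 0 -.817 0 0 0; 0 -.55 0 -.817 0 0 0; 0 -.55 0 -.817 0 0 0'
python3 -c "
from h import *
print(get_obs()['tool_pos']);plan(.519,.0235,.107,-1.131)"
```

```text
clock: 33.0
tool_pos: [0.4749, -0.2702, 0.1068]
tool_rot: [0.154, -0.69, 0.69, -0.154]
ft_force: [-0.1, -0.4, -0.0]
width: 0.0869
clock: 33.58
tool_pos: [0.4742, -0.2706, 0.1062]
tool_rot: [0.154, -0.69, 0.69, -0.154]
ft_force: [-0.7, 0.9, 1.6]
width: 0.0535
clock: 34.25
tool_pos: [0.4748, -0.2711, 0.1672]
tool_rot: [0.154, -0.689, 0.691, -0.154]
ft_force: [0.6, -0.3, -2.3]
width: 0.0532
clock: 34.92
tool_pos: [0.4967, -0.1203, 0.1652]
tool_rot: [-0.156, 0.69, -0.689, 0.155]
ft_force: [0.2, 1.6, -2.3]
width: 0.0534
clock: 35.75
tool_pos: [0.5192, 0.0202, 0.1654]
tool_rot: [0.154, -0.69, 0.691, -0.153]
ft_force: [-0.6, -1.1, -2.2]
width: 0.0533
[0.51920512 0.02020901 0.16540221]
yaw now -1.132 target -1.131 shift [-0.009  0.389 -0.021] turn [-0.001 -0.001  0.002]
```

```bash
python3 -m crank '0 -.009 .08 -.021 0 0 0; 0 -.009 .16 -.021 0 0 0; 0 -.009 .24 -.021 0 0 0; 0 -.009 .32 -.021 0 0 0; 0 -.009 .36 -.021 0 0 0; 0 -.009 .38 -.021 0 0 0; 0 -.009 .387 -.021 0 0 0; 0 -.009 .387 -.021 0 0 0; 0 -.009 .387 -.021 0 0 0'
python3 -m crank '1 0 0 0 0 0 0; 1 0 0 0 0 0 0; 1 0 0 0 0 0 0; 1 0 0 0 0 0 0; 1 0 0 0 0 0 0; 1 0 -.1 0 0 0 0; 1 0 -.3 0 0 0 0; 1 0 -.55 0 0 0 0; 1 0 -.8 0 0 0 0; 1 0 -.9 0 0 0 0'
python3 -m crank '.7 .05 0 .22 0 0 0; .7 .1 0 .45 0 0 0; .7 .174 0 .771 0 0 0'
python3 -m crank '.7 .05 0 .22 0 0 0; .7 .1 0 .45 0 0 0; .7 .14 0 .62 0 0 0; .7 .174 0 .771 0 0 0; .7 .174 0 .771 0 0 0; .7 .174 0 .771 0 0 0; .7 .174 0 .771 0 0 0'
python3 -c "
from h import *
print(get_obs()['tool_pos']);plan(.5705,-.208,.1305,-1.131)"
```

```text
clock: 36.5
tool_pos: [0.5197, 0.0245, 0.108]
tool_rot: [0.154, -0.69, 0.69, -0.154]
ft_force: [-0.3, 0.3, -2.5]
width: 0.0537
clock: 37.33
tool_pos: [0.5217, 0.025, 0.2484]
tool_rot: [0.151, -0.689, 0.691, -0.156]
ft_force: [1.9, 0.2, 0.6]
width: 0.0871
clock: 37.58
tool_pos: [0.544, -0.0828, 0.2441]
tool_rot: [0.155, -0.689, 0.69, -0.156]
ft_force: [-0.1, 0.1, -0.2]
width: 0.0744
clock: 38.17
tool_pos: [0.5689, -0.1983, 0.2428]
tool_rot: [-0.154, 0.69, -0.69, 0.154]
ft_force: [0.7, 0.6, -0.1]
width: 0.0611
[ 0.56886984 -0.19826315  0.24284024]
yaw now -1.131 target -1.131 shift [0.018 0.749 0.064] turn [ 0. -0.  0.]
```

```bash
python3 -m crank '.7 .018 .15 .064 0 0 0; .7 .018 .35 .064 0 0 0; .7 .018 .52 .064 0 0 0; .7 .018 .65 .064 0 0 0; .7 .018 .72 .064 0 0 0; .7 .018 .749 .064 0 0 0; .7 .018 .749 .064 0 0 0; .7 .018 .749 .064 0 0 0'
python3 -m crank '0 0 0 0 0 0 0; 0 0 0 0 0 0 0; 0 0 0 0 0 0 0; 0 0 0 0 0 0 0; 0 0 0 0 0 0 0; 0 0 0 0 0 0 0; 0 0 0 0 0 0 0'
python3 -m crank '0 0 -.04 0 0 0 0; 0 0 -.1 0 0 0 0; 0 0 -.18 0 0 0 0; 0 0 -.26 0 0 0 0; 0 0 -.34 0 0 0 0; 0 0 -.38 0 0 0 0; 0 0 -.4 0 0 0 0; 0 0 -.4 0 0 0 0'
python3 -m crank '0 -.04 0 -.05 0 0 0; 0 -.12 0 -.14 0 0 0; 0 -.21 0 -.25 0 0 0; 0 -.3 0 -.35 0 0 0; 0 -.39 0 -.46 0 0 0; 0 -.47 0 -.55 0 0 0; 0 -.509 0 -.593 0 0 0'
python3 -m crank '0 -.09 0 -.11 0 0 0; 0 -.18 0 -.21 0 0 0; 0 -.27 0 -.32 0 0 0; 0 -.36 0 -.42 0 0 0; 0 -.43 0 -.5 0 0 0; 0 -.48 0 -.56 0 0 0; 0 -.509 0 -.593 0 0 0; 0 -.509 0 -.593 0 0 0; 0 -.509 0 -.593 0 0 0'
python3 -c "
from h import *
print(get_obs()['tool_pos']);plan(.6325,.018,.132,-1.131)"
```

```text
clock: 38.83
tool_pos: [0.5713, -0.2089, 0.1319]
tool_rot: [0.154, -0.69, 0.691, -0.155]
ft_force: [0.5, -0.3, 0.6]
width: 0.0611
clock: 39.42
tool_pos: [0.5704, -0.209, 0.1307]
tool_rot: [0.154, -0.69, 0.69, -0.154]
ft_force: [-0.8, 0.9, 1.4]
width: 0.0294
clock: 40.08
tool_pos: [0.5709, -0.2094, 0.1918]
tool_rot: [0.153, -0.69, 0.691, -0.154]
ft_force: [-0.3, 0.1, -2.1]
width: 0.0293
clock: 40.67
tool_pos: [0.6019, -0.0914, 0.1896]
tool_rot: [-0.156, 0.691, -0.689, 0.155]
ft_force: [-0.6, 1.2, -2.8]
width: 0.0294
clock: 41.42
tool_pos: [0.6329, 0.0158, 0.19]
tool_rot: [0.154, -0.69, 0.691, -0.153]
ft_force: [1.0, -0.6, -2.8]
width: 0.0296
[0.63286824 0.01583243 0.19001622]
yaw now -1.132 target -1.131 shift [-0.005  0.387 -0.015] turn [-0.001 -0.001  0.002]
```

```bash
python3 -m crank '0 -.005 .08 -.015 0 0 0; 0 -.005 .16 -.015 0 0 0; 0 -.005 .24 -.015 0 0 0; 0 -.005 .32 -.015 0 0 0; 0 -.005 .36 -.015 0 0 0; 0 -.005 .38 -.015 0 0 0; 0 -.005 .388 -.015 0 0 0; 0 -.005 .388 -.015 0 0 0; 0 -.005 .388 -.015 0 0 0'
python3 -m crank '.7 0 0 0 0 0 0; .7 0 0 0 0 0 0; .7 0 0 0 0 0 0; .7 0 0 0 0 0 0; .7 0 0 0 0 0 0; .7 0 -.1 0 0 0 0; .7 0 -.3 0 0 0 0; .7 0 -.5 0 0 0 0; .7 0 -.7 0 0 0 0; .7 0 -.73 0 0 0 0'
python3 -m crank '.75 .16 0 .22 0 0 0; .75 .32 0 .45 0 0 0; .75 .5 0 .7 0 0 0; .75 .68 0 .957 0 0 0'
python3 -m crank '.75 .16 0 .22 0 0 0; .75 .32 0 .45 0 0 0; .75 .5 0 .7 0 0 0; .75 .6 0 .85 0 0 0; .75 .68 0 .957 0 0 0; .75 .68 0 .957 0 0 0; .75 .68 0 .957 0 0 0; .75 .68 0 .957 0 0 0'
python3 -c "
from h import *
print(get_obs()['tool_pos']);plan(.5705,-.3284,.117,-1.131)"
```

```text
clock: 42.17
tool_pos: [0.6331, 0.0189, 0.1325]
tool_rot: [0.154, -0.69, 0.69, -0.154]
ft_force: [-0.2, -0.7, -3.4]
width: 0.0294
clock: 43.0
tool_pos: [0.6356, 0.0195, 0.2484]
tool_rot: [0.151, -0.689, 0.691, -0.157]
ft_force: [0.0, 0.5, 0.3]
width: 0.0607
clock: 43.33
tool_pos: [0.6027, -0.1456, 0.242]
tool_rot: [0.154, -0.69, 0.691, -0.154]
ft_force: [0.6, -0.8, -0.3]
width: 0.0651
clock: 44.0
tool_pos: [0.5724, -0.316, 0.2418]
tool_rot: [-0.154, 0.69, -0.69, 0.154]
ft_force: [0.4, 0.5, 0.0]
width: 0.0654
[ 0.57237163 -0.31604829  0.24177315]
yaw now -1.131 target -1.131 shift [0.046 0.832 0.07 ] turn [ 0.  0. -0.]
```

```bash
python3 -m crank '.75 .046 .15 .07 0 0 0; .75 .046 .35 .07 0 0 0; .75 .046 .55 .07 0 0 0; .75 .046 .7 .07 0 0 0; .75 .046 .8 .07 0 0 0; .75 .046 .832 .07 0 0 0; .75 .046 .832 .07 0 0 0; .75 .046 .832 .07 0 0 0'
python3 -m crank '0 0 0 0 0 0 0; 0 0 0 0 0 0 0; 0 0 0 0 0 0 0; 0 0 0 0 0 0 0; 0 0 0 0 0 0 0; 0 0 0 0 0 0 0; 0 0 0 0 0 0 0'
python3 -m crank '0 0 -.04 0 0 0 0; 0 0 -.1 0 0 0 0; 0 0 -.18 0 0 0 0; 0 0 -.26 0 0 0 0; 0 0 -.34 0 0 0 0; 0 0 -.38 0 0 0 0; 0 0 -.4 0 0 0 0; 0 0 -.4 0 0 0 0'
python3 -m crank '0 -.03 0 -.06 0 0 0; 0 -.08 0 -.16 0 0 0; 0 -.14 0 -.29 0 0 0; 0 -.2 0 -.415 0 0 0; 0 -.26 0 -.54 0 0 0; 0 -.32 0 -.66 0 0 0; 0 -.367 0 -.757 0 0 0'
python3 -m crank '0 -.06 0 -.12 0 0 0; 0 -.12 0 -.25 0 0 0; 0 -.18 0 -.37 0 0 0; 0 -.24 0 -.5 0 0 0; 0 -.3 0 -.62 0 0 0; 0 -.34 0 -.71 0 0 0; 0 -.367 0 -.757 0 0 0; 0 -.367 0 -.757 0 0 0; 0 -.367 0 -.757 0 0 0'
python3 -c "
from h import *
print(get_obs()['tool_pos']);plan(.5728,-.0762,.1185,-1.131)"
```

```text
clock: 44.67
tool_pos: [0.5711, -0.3289, 0.1182]
tool_rot: [0.154, -0.69, 0.69, -0.155]
ft_force: [0.3, 0.2, 0.2]
width: 0.0654
clock: 45.25
tool_pos: [0.5701, -0.3297, 0.1174]
tool_rot: [0.154, -0.69, 0.69, -0.154]
ft_force: [-1.5, 1.3, 2.1]
width: 0.0335
clock: 45.92
tool_pos: [0.5706, -0.3301, 0.1785]
tool_rot: [0.154, -0.689, 0.691, -0.154]
ft_force: [0.1, -0.4, -3.1]
width: 0.0337
clock: 46.5
tool_pos: [0.5713, -0.1989, 0.1763]
tool_rot: [-0.156, 0.691, -0.689, 0.155]
ft_force: [0.5, 0.8, -4.1]
width: 0.0333
clock: 47.25
tool_pos: [0.5729, -0.0769, 0.1767]
tool_rot: [0.155, -0.69, 0.69, -0.154]
ft_force: [-1.0, -1.1, -3.2]
width: 0.0333
[ 0.57289442 -0.07693732  0.17667201]
yaw now -1.131 target -1.131 shift [-0.002  0.388 -0.005] turn [-0.001  0.     0.001]
```

```bash
python3 -m crank '0 -.002 .08 0 0 0 0; 0 -.002 .16 0 0 0 0; 0 -.002 .24 0 0 0 0; 0 -.002 .32 0 0 0 0; 0 -.002 .36 0 0 0 0; 0 -.002 .38 0 0 0 0; 0 -.002 .388 0 0 0 0; 0 -.002 .388 0 0 0 0; 0 -.002 .388 0 0 0 0'
python3 -m crank '.75 0 0 0 0 0 0; .75 0 0 0 0 0 0; .75 0 0 0 0 0 0; .75 0 0 0 0 0 0; .75 0 0 0 0 0 0; .75 0 -.1 0 0 0 0; .75 0 -.3 0 0 0 0; .75 0 -.5 0 0 0 0; .75 0 -.7 0 0 0 0; .75 0 -.8 0 0 0 0'
python3 -m crank '1 .2 0 .14 0 0 0; 1 .4 0 .28 0 0 0; 1 .6 0 .42 0 0 0; 1 .8 0 .56 0 0 0'
python3 -m crank '1 .2 0 .14 0 0 0; 1 .4 0 .28 0 0 0; 1 .6 0 .42 0 0 0; 1 .8 0 .56 0 0 0'
python3 -m crank '1 .2 0 .14 0 0 0; 1 .4 0 .28 0 0 0; 1 .6 0 .42 0 0 0; 1 .7 0 .49 0 0 0; 1 .8 0 .56 0 0 0; 1 .8 0 .56 0 0 0; 1 .8 0 .56 0 0 0; 1 .8 0 .56 0 0 0'
python3 - <<'E'
from h import *
s=snapshot("top");a=cv2.imread("pics/top0.png")
c=lambda i:cv2.resize(i[80:340,90:350],None,fx=1.53,fy=1.53,interpolation=cv2.INTER_CUBIC)
cv2.imwrite("pics/t9.png",np.hstack([c(a),c(np.ascontiguousarray(s["img"][:,:,::-1]))]))
# per-cap shift vs start by template match
for n,(u,v) in(("tall",(263,166)),("jar",(260,224)),("sq",(312,198)),("recv",(137,243)),("beaker",(220,308)),("dish",(197,118)),("tube",(343,116))):
    r=16;T=a[v-r:v+r,u-r:u+r];S=np.ascontiguousarray(s["img"][v-r-12:v+r+12,u-r-12:u+r+12,::-1])
    m=cv2.matchTemplate(S,T,cv2.TM_CCOEFF_NORMED);_,q,_,p=cv2.minMaxLoc(m);print(n,round(q,3),"shift px",p[0]-12,p[1]-12)
E
```

```text
clock: 48.0
tool_pos: [0.5739, -0.0774, 0.119]
tool_rot: [0.154, -0.69, 0.691, -0.154]
ft_force: [0.1, -0.5, -2.6]
width: 0.0332
clock: 48.83
tool_pos: [0.5752, -0.0773, 0.2432]
tool_rot: [0.152, -0.689, 0.691, -0.156]
ft_force: [0.2, -0.3, 0.3]
width: 0.065
clock: 49.17
tool_pos: [0.4998, -0.2055, 0.2394]
tool_rot: [0.154, -0.69, 0.691, -0.154]
ft_force: [0.2, -0.2, -0.1]
width: 0.0828
clock: 49.5
tool_pos: [0.4266, -0.3328, 0.2395]
tool_rot: [0.154, -0.69, 0.691, -0.154]
ft_force: [-0.3, -0.1, -0.6]
width: 0.087
clock: 50.17
tool_pos: [0.3557, -0.4572, 0.2391]
tool_rot: [-0.154, 0.69, -0.69, 0.154]
ft_force: [0.4, 1.4, -0.5]
width: 0.0869
tall 0.952 shift px -1 0
jar 0.907 shift px -1 -1
sq 0.975 shift px 0 0
recv 0.53 shift px 0 0
beaker 0.999 shift px 0 0
dish 1.0 shift px 0 0
tube 0.999 shift px 0 0
```

View pics/t9.png

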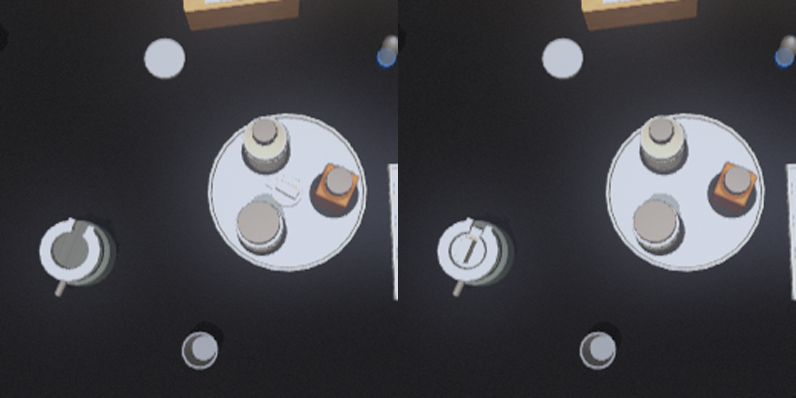

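The before and after views match. All three containers are upright within 1 px (about 2 mm) of where they started, the holder is seated, and the bystanders haven't moved.

```bash
python3 -c "
from cell import *
print(job_done())"
```

```text
the job is handed in; nothing more can be done
None
```

The job is done and handed in at about 50 s on the robot's clock. It reported no verdict.

**What I did:** I moved the square bottle, the tall bottle and the jar to the side tray. Then I seated the filter holder in the receiver's pocket with its tab in the slot. Finally I put all three containers back at the arm poses where I had first gripped them.

**Last checks:**
- **Containers:** in the top view each one stands upright within about 1 px (roughly 2 mm) of its starting place.
- **Beaker, dish and tube:** none shows any shift in that view.
- **Filter holder:** a close wrist view after release showed it centred, with the tab in the slot. I let go at a tool height of 98.8 mm, against 98.5 mm expected for full seating, with no contact force felt. I didn't measure its final height separately.
- **Arm:** I backed it off, clear of everything, before handing in.

No check failed. The template match for the receiver scored only 0.53, which is expected because it now holds the filter holder.

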